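Load the sample changer and index it one click

TASK

Put the loose screw-cap vial upright into the one empty cup of the sample changer and press it down until the yielding seat under it is fully home; the seat's height is not known, so go by feel: press gently, stop once the resistance has climbed to about 15 newtons, and never exceed 22. Then turn the changer's wheel exactly one click clockwise, seen from above, so that this vial stands in front of the reader head. Let go, and leave the other things on the bench where they are.

Things in the scene. Friction and masses are not known exactly. Their poses are not given: they have to be found in the camera images.
- vial: The loose clear glass vial with a screw cap, standing upright on the worktop: 24 mm diameter, 52 mm tall, 20 g; the cap is the top 14 mm and 22 mm wide. Origin at the centre of its underside, z up along the vial.
- dropper: A bystander of nearly the same size: small dropper bottle, 27 mm wide, 53 mm tall, whose upper half narrows to a pointed nozzle. It stands beside the work on the same side as the vial; either may be the nearer one. Origin at the centre of its underside. Do not move it.
- eraser_1: A bystander: loose eraser block 22x50x18 mm. Origin at the centre of its underside. Do not move it.
- packet_3: A bystander: small flat cardboard packet 34x85x18 mm. Origin at the centre of its underside. Do not move it.
- carousel: The sample changer, fixed: round housing, 180 mm diameter, 30 mm high, with a wheel (168 mm diameter, plate top at 38 mm) carrying six equal cups 60 degrees apart on a 66 mm radius. Five hold vials that cannot be taken out (tops at 98 mm); the empty one starts at the load station, a tick on the housing in this frame's -x direction. Origin on the wheel's axis at worktop height, z up.
- pocket (a point): Mouth of the empty cup: on the cup's axis at rim height (66 mm), turns with the wheel; its -x points radially outward, z up. Bore 25.6 mm, flaring to 31 mm over the top 4 mm; rim 37 mm outside. Next cups are 66 mm away. Down in the cup is a rubber-topped seat whose height was set by a screw and is not known: 9 to 19 mm below this point before pressing; the vial's foot ends about 5 mm lower.
- grip (a point): Centre of the bar grip on the wheel's hub, on the wheel's axis 99 mm over the worktop: a bar 44 mm long, 14 mm thick, 26 mm tall (86 to 112 mm over the worktop) on an 18 mm post. It lies along this point's x axis (-x points to the empty cup), is pinched across its thickness (along y) and turns with the wheel.
- wheel (a joint): Turn of the wheel in rad, clockwise from above positive; 0 at the start, a click every 1.047 rad (60 degrees). A sprung roller holds it: about 0.25 N m to leave a click, falling to nothing half-way (0.52 rad); past that the wheel is drawn on to the next click by itself. A damper slows it (0.35 N m at 1 rad/s). It turns endlessly either way.
- seat (a joint): How far the seat in the empty cup has been pressed down, in m: 0 at the start, 0.005 fully home at its stop. It starts to yield at about 8 N, needs 13 N just before the stop, and stays where it was pressed to. The rubber pad on it gives 1 mm per 8 N and springs back, so pressing on beyond the stop the force climbs steeply.
- reader (a point): Lens of the reader head, 70 mm over the worktop, 93 mm from the wheel's axis. The head is a fixed upright block beside the wheel, 26 mm deep, 34 mm wide, top at 87 mm, one click (60 degrees) clockwise from the load station as seen from above.
There are look-alikes about, which are no part of the job. What is shaped like the vial but green or orange is not meant.

How it is judged:
By the outcome, as a careful person would: the job done as asked, in the order asked, and still so for the second after the job is handed in, with the robot touching nothing.
It also fails if it takes over 51 s, if anything falls off the work surface, if the arm or the gripper's body presses on something with over 40 N, if the wrist force passes 120 N, or if a joint passes its speed limit or range.

ROBOT

A 6-joint arm with a two-finger parallel gripper is mounted at the origin on a cart in front of the work surface, level with it; the furniture and walls round the work are solid. World frame = base frame: x ahead of the robot, y to its left, z up, the work surface at z = 0. Lengths are in mm, angles in rad, forces in N, time in s.
With the tool pointing down it reaches from about 350 to 875 mm from the base axis. Payload 4.2 kg.
Tool frame: the origin (TCP) lies midway between the tips of the shut fingers; the grasp point (between the pads) lies 19 mm behind it; y points along the fingers, x is the direction in which the jaws open and shut, and the axes are right-handed (so a half turn about y gives the same grasp; the last joint's range is limited). The gripper opens to 85 mm and grips with 20 to 120 N. Pads are 22 mm wide; open, the fingers measure 114 mm over their backs; the gripper's body (76 mm by 85 mm) begins 54 mm behind the grasp point. The pads swing forward as they close: fully open they stand 13 mm farther back than shut.
Start: joints at [0.259, 0.385, 0.008, 0, -1.194, -0.259], TCP at [624.979, 0.025, 231.312] pointing down, gripper open.
Joint ranges: [-3.14, 3.14], [-1.21, 2.06], [-1.07, 1.41], [-3.16, 2.05], [-2.99, -0.16], [-3.1, 3.1]. Speed limits (rad/s): [2.79, 2.79, 3.14, 3.14, 3.14, 3.14].

INTERFACE

Orientations are given as a unit quaternion [x, y, z, w].
In Python, from bench import read_state, get_image, job_done gives the robot as it stands.
- The arm moves only by the tool play_rows, never from a script. Its argument "series" is a list of rows, each a list of 7 numbers: the shift along the tool's x, y, z in m, then the turn, a rotation vector about the tool's x, y, z in rad, then the finger opening in m, from 0 to 0.0854. In form: [[x, y, z, wx, wy, wz, claw], ...]. A call has 1 to 10 rows; each row shifts and turns the pose as measured when the row begins, along the tool's axes as they then stand; what a row does not reach is not made up. A row lasts 1/10 s, in which the tool goes at most 50 mm and 8.59 degrees, less where a joint would pass 70% of its speed; a pose out of reach is approached as far as the arm can. A call with a gripper value outside its range is refused whole. The fingers move at their own pace and stop on an object; the grip force is fixed at half the most. Time passes only in rows, so rows that do not move let the fingers close. It gives the time, the measured TCP pose, the force and the opening at its end, in the units of the state.
- read_state(): the state, without advancing time (a new reading comes with each control period).
- get_image(name): name is "scene" or "side" or "wrist"; returns a dict with "color" (480x640x3 uint8, red, green, blue), "intrinsics" (3x3 intrinsics, pixels), "origin" and "orientation" of the camera in the world. Camera axes: x right, y down, z forward; pixel columns grow to the right and rows downward; lengths in mm; the calibration is good to about 2 mm. A picture is of the moment at which its call begins. There is no depth.
- job_done(): hands the job in, once; it reports no verdict.
The state is a dict: "clock": time; "joints": joint angles; "joint_vel": joint speeds; "joint_efforts": joint torques, N m; "position": TCP position; "ee_rot": TCP orientation; "contact_force": force on the tool from outside, world axes, zero at the start; "wrist_torque": the same for the moment, N m; "gripper_width": finger opening in mm.
Only numpy, scipy, OpenCV 4.12 (cv2) and the standard library are available. Lean on these libraries where they do the work, as an engineer would, in place of code of your own. Each camera call takes 0.05 s, during which the arm holds its last target. There are 200 camera calls.

## Working session

There is one attempt and no reset: what is moved stays moved. The work goes in short steps, Python scripts to look and compute and a tool call to move; the robot and the scene stay as the last step left them, time stands still between calls to the robot, and variables do not carry over. Pictures are saved under pics/ and viewed, about 8 in all and at most 12, crops included, and the job is handed in when it is done.

Besides the shell and the picture viewer there is one more tool, called after ">>>" as name(argument=value, ...), one argument or row to a line, values as JSON. play_rows: Moves the arm, as the interface text tells. Its arguments: {"type":"object","properties":{"series":{"type":"array","items":{"type":"array","items":{"type":"number"}}}},"required":["series"]}

```bash
ls; mkdir -p pics; cat > h.py <<'E'
import numpy as np,cv2
from bench import read_state,get_image,job_done
from scipy.spatial.transform import Rotation as R
def snap(n,f):
    im=get_image(n); cv2.imwrite(f'pics/{f}.png',im['color'][:,:,::-1]); np.savez(f'pics/{f}.npz',K=im['intrinsics'],o=im['origin'],q=im['orientation']); return im
def load(f):
    d=np.load(f'pics/{f}.npz'); return cv2.imread(f'pics/{f}.png'),d['K'],d['o'],R.from_quat(d['q']).as_matrix() if d['q'].size==4 else d['q']
def ray(f,u,v,z):
    _,K,o,M=load(f); d=M@np.linalg.solve(K,[u,v,1]); return o+d*(z-o[2])/d[2]
def proj(f,p):
    _,K,o,M=load(f); c=K@(M.T@(np.array(p,float)-o)); return c[:2]/c[2]
E
python3 - <<'E'
from h import *
for n in ['scene','side']:
    im=snap(n,n+'0'); print(n,im['origin'],im['orientation'],im['intrinsics'][0])
a=cv2.imread('pics/scene0.png');b=cv2.imread('pics/side0.png')
print(read_state())
E
```

```text
pics
scene [ 143.97457777 -751.03105007  552.66499298] [ 0.84120387 -0.20282867  0.11305698 -0.48831824] [473.55555738   0.         317.99810511]
side [ 88.64807692 719.6225466  520.62162535] [-0.22321562  0.81918823 -0.50999696  0.13787142] [495.20049973   0.         312.0742466 ]
{'clock': 0.1, 'joints': array([ 2.58607253e-01,  3.85515650e-01,  6.73103758e-03, -4.42006781e-04,
       -1.19399803e+00, -2.58607956e-01]), 'joint_vel': array([-0.00017172, -0.00179533,  0.00413929,  0.00176854, -0.00140718,
        0.00044667]), 'joint_efforts': array([-2.41840362e-04, -3.93318665e+01,  1.88929778e+01,  4.19793829e+00,
       -2.58899068e-03, -3.31562532e-06]), 'position': array([6.24466527e+02, 2.06069489e-02, 2.30295896e+02]), 'ee_rot': array([ 6.58169588e-04, -7.07067244e-01,  7.07145587e-01,  7.73954677e-04]), 'contact_force': array([ 0.81222207, -0.0744629 , -0.552626  ]), 'wrist_torque': array([ 0.00031603, -0.03689623, -0.0234506 ]), 'gripper_width': 85.39357361166488}
```

View pics/scene0.png

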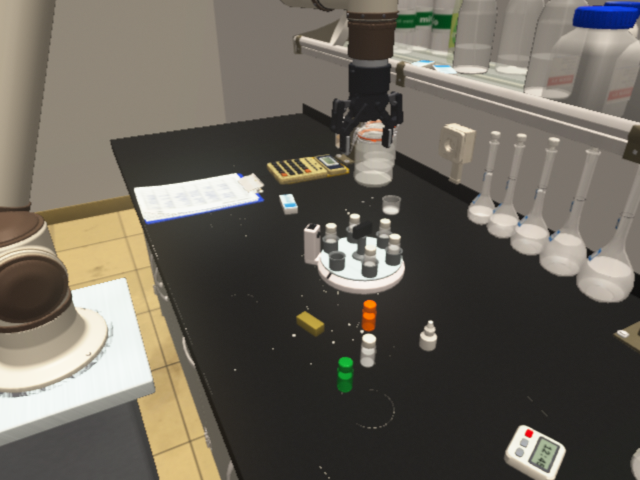

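View pics/side0.png

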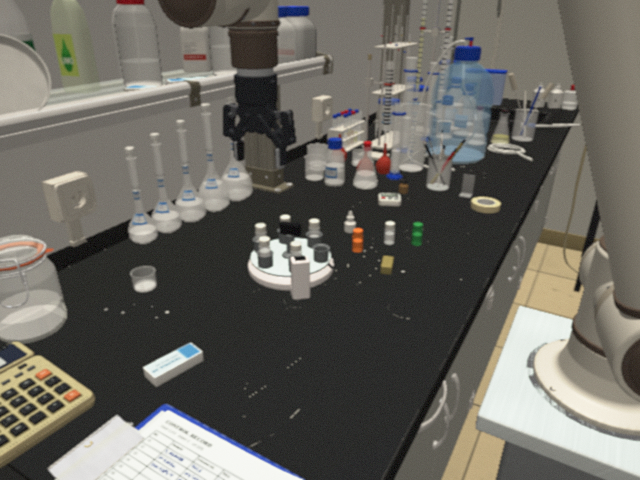

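The scene view shows these candidates:
- Clear white-capped vial at scene (369,350) / side (390,232): this is the one wanted.
- Orange look-alike at scene (369,316).
- Green look-alike at scene (345,372).
- Dropper with pointed nozzle at scene (429,336).
- The vials already in the wheel.

The empty cup is at scene (337,261) / side (321,252), and the reader is the white block at scene (312,244).

Next is a close crop to check the choice.

```bash
python3 - <<'E'
from h import *
a=cv2.imread('pics/scene0.png')[200:400,290:450];b=cv2.imread('pics/side0.png')[200:305,240:440]
a=cv2.resize(a,None,fx=3,fy=3,interpolation=cv2.INTER_CUBIC)[:600,:];b=cv2.resize(b,None,fx=1.6,fy=1.6,interpolation=cv2.INTER_CUBIC)
c=np.zeros((600,800,3),np.uint8);c[:,:480]=a;c[:b.shape[0],480:480+b.shape[1]]=b
cv2.imwrite('pics/crop0.png',c)
def show(n,s,d,zs=0):
    P=ray('scene0',*s,zs);Q=ray('side0',*d,zs);print(n,P.round(1),Q.round(1))
show('vial top',(369,337),(390,222),52)
show('vial foot',(368,364),(389,243),0)
show('drop',(428,347),(350,233),0)
show('orange',(369,330),(357,250),0)
show('green',(345,388),(418,244),0)
show('eraser',(310,325),(387,265),9)
show('cup',(337,254),(321,246),66)
for f,r in(('scene0',(300,230,420,300)),('side0',(235,225,345,295))):
    im=cv2.imread(f'pics/{f}.png');m=(cv2.inRange(im,(150,150,150),(255,255,255)))
    x0,y0,x1,y1=r;mm=np.zeros_like(m);mm[y0:y1,x0:x1]=m[y0:y1,x0:x1]
    cs,_=cv2.findContours(mm,0,2);k=max(cs,key=cv2.contourArea);print(f,cv2.boundingRect(k))
E
```

```text
vial top [ 466.2 -281.8   52. ] [ 465.7 -282.8   52. ]
vial foot [ 464.1 -286.6    0. ] [ 462.5 -278.5    0. ]
drop [ 574.1 -299.3    0. ] [ 566.8 -281.3    0. ]
orange [ 509.4 -217.6    0. ] [ 511.9 -207.2    0. ]
green [ 406.6 -313.1    0. ] [ 401.6 -308.4    0. ]
eraser [ 418.8 -167.6    9. ] [ 418.9 -160.5    9. ]
cup [529.8 -62.7  66. ] [529.3 -68.4  66. ]
scene0 (314, 237, 91, 53)
side0 (248, 239, 44, 47)
```

View pics/crop0.png

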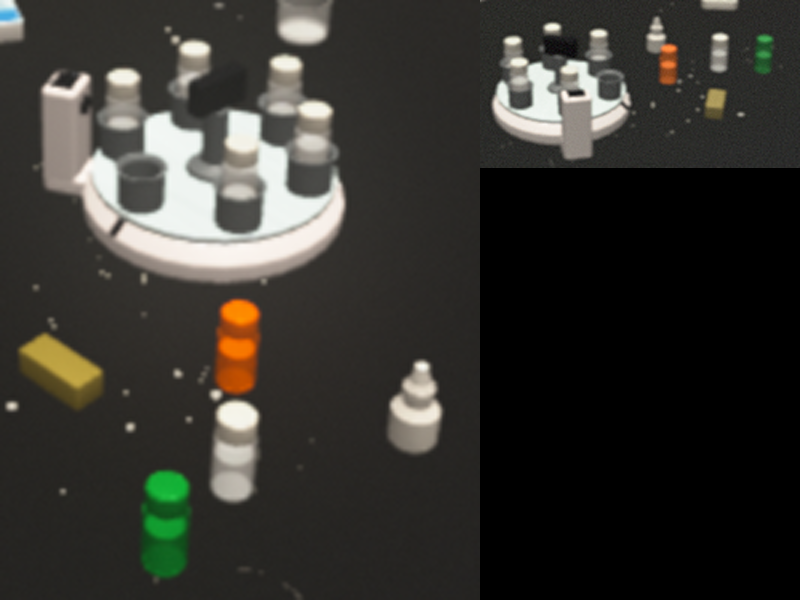

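The crop confirms the clear, white-capped vial at scene (369,350). It stands between orange and green, with the dropper well off to the right. Next I fit the wheel from the cap tops and plan the approach.

```bash
python3 - <<'E'
from h import *
from scipy.optimize import least_squares
caps=[(331,225.3),(355,216.7),(385.3,221.3),(395,237),(370.3,249)]
P=[ray('scene0',*c,98)[:2] for c in caps]; cup=ray('scene0',337.3,256.3,66)[:2]
print(np.round(P,1),cup.round(1))
def mod(p,k): a=p[2]+k*np.pi/3; return p[:2]+66*np.array([np.cos(a),np.sin(a)])
Q=[cup]+P[::1]
# order: cup k=0, then going cw from above
best=None
for s in(1,-1):
    r=least_squares(lambda p:np.concatenate([mod(p,s*k)-q for k,q in enumerate(Q)]),[580,-30,np.pi*1.2])
    print(s,r.x,np.degrees(r.x[2]),r.cost,r.fun.round(1),[mod(r.x,s*k).round() for k in range(6)])
E
```

```text
[[ 547.2   -5.1]
 [ 609.8    5.1]
 [ 654.3  -41.7]
 [ 634.3 -105. ]
 [ 567.7 -121.1]] [526.2 -70.4]
1 [589.90590284 -56.37334717   5.44908032] 312.20930454447324 25919.877260961828 [ 108.   -34.9  107.3  -37.3    0.3    1.4 -108.7   34.2 -108.9   34.7
    2.     1.9] [array([ 634., -105.]), array([654., -42.]), array([610.,   6.]), array([546.,  -7.]), array([525., -70.]), array([ 570., -119.])]
-1 [589.90590284 -56.37334716   3.34684227] 191.75993690079173 8.542707201720916 [-0.9  0.6 -1.2 -2.   0.8  1.2  0.2 -1.2 -0.4 -0.6  1.5  2. ] [array([525., -70.]), array([546.,  -7.]), array([611.,   6.]), array([655., -43.]), array([ 634., -106.]), array([ 569., -119.])]
```

```bash
cat >> h.py <<'E'
def to(x,y,z,deg=None):
    s=read_state();M=R.from_quat(s['ee_rot']);d=M.inv().apply(np.array([x,y,z])-s['position'])
    X=M.as_matrix();yaw=np.degrees(np.arctan2(X[1,0],X[0,0]))
    print('t',s['clock'],'pos',s['position'].round(1),'yaw',yaw.round(2),'down',X[:,1].round(3),'F',s['contact_force'].round(1),'w',round(s['gripper_width'],1),'j6',s['joints'][5].round(2))
    print('delta tool mm',d.round(1)); 
    if deg is not None:
        yt=np.radians(deg); T=np.array([[np.cos(yt),0,-np.sin(yt)],[np.sin(yt),0,np.cos(yt)],[0,-1,0]])
        print('rotvec',(M.inv()*R.from_matrix(T)).as_rotvec().round(3))
E
```

>>> play_rows(
  series=[
    [0,0,0,0,0.149,0,0.085],
    [0,0,0,0,0.149,0,0.085],
    [0,0,0,0,0.149,0,0.085],
    [0,0,0,0,0.149,0,0.085],
    [0,0,0,0,0.149,0,0.085],
    [0,0,0,0,0.149,0,0.085],
    [0,0,0,0,0.149,0,0.085],
    [0,0,0,0,0.149,0,0.085],
    [0,0,0,0,0.149,0,0.085],
  ],
)

```text
clock: 1.0
position: [621.3, -0.0, 224.1]
ee_rot: [-0.44, -0.548, 0.554, 0.447]
contact_force: [-0.1, -0.1, -0.6]
gripper_width: 84.7
```

```bash
python3 - <<'E'
from h import *
to(466,-282,200,101.8)
E
```

```text
t 1.0 pos [621.3  -0.  224.1] yaw 102.34 down [-0.014 -0.001 -1.   ] F [-0.1 -0.1 -0.6] w 84.7 j6 -1.61
delta tool mm [-242.4   26.5  211.6]
rotvec [-0.014  0.009  0.002]
```

>>> play_rows(
  series=[
    [-0.03,0,0.0265,-0.007,0.004,0,0.06],
    [-0.03,0,0.0265,-0.007,0.004,0,0.06],
    [-0.03,0,0.0265,0,0,0,0.06],
    [-0.03,0,0.0265,0,0,0,0.06],
    [-0.03,0,0.0265,0,0,0,0.06],
    [-0.03,0,0.0265,0,0,0,0.06],
    [-0.03,0,0.0265,0,0,0,0.06],
    [-0.025,0,0.022,0,0,0,0.06],
    [0,0,0,0,0,0,0.06],
  ],
)

```text
clock: 1.9
position: [458.6, -280.1, 218.9]
ee_rot: [-0.442, -0.548, 0.55, 0.449]
contact_force: [0.1, 0.4, -0.1]
gripper_width: 59.8
```

```bash
python3 - <<'E'
from h import *
to(466,-282,120,101.8)
snap('wrist','w1'); print(proj('w1',(466,-282,52)), load('w1')[2])
E
```

```text
t 1.9 pos [ 458.6 -280.1  218.9] yaw 101.89 down [-0.009  0.004 -1.   ] F [ 0.1  0.4 -0.1] w 59.8 j6 -1.11
delta tool mm [-4.  98.8 -7.7]
rotvec [-0.008  0.002  0.006]
[320.4211745  219.21598033] [ 379.03373531 -298.54289323  362.49817896]
```

View pics/w1.png

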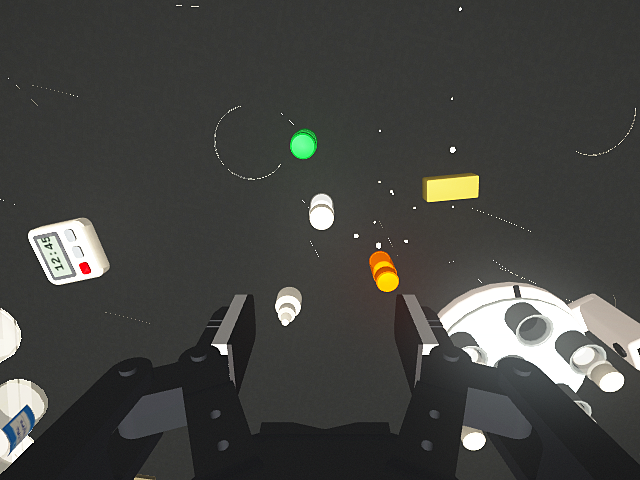

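The wrist view shows the vial's cap near (321,217), right where my estimate projects (320,219). The empty cup is at (530,325) with the tick at (517,291).

```bash
python3 - <<'E'
from h import *
im=cv2.imread('pics/w1.png'); m=cv2.inRange(im[185:240,300:345],(215,)*3,(255,)*3)
k=max(cv2.findContours(m,0,2)[0],key=cv2.contourArea); (u,v),r=cv2.minEnclosingCircle(k);print(u+300,v+185,r,cv2.boundingRect(k))
print(proj('w1',(466,-282,38)),proj('w1',(466,-282,0)), 'cap radius px',np.abs(proj('w1',(466,-282,52))-proj('w1',(466,-271,52))))
print('cup',ray('w1',530,325,66),proj('w1',(525.3,-69.8,66)),'tick',ray('w1',517,291,30))
c=cv2.resize(np.hstack([im[185:240,290:350],im[280:335,500:560]]),None,fx=6,fy=6,interpolation=cv2.INTER_CUBIC);cv2.imwrite('pics/c1.png',c)
E
```

```text
320.6666660308838 217.16666793823242 12.3884916305542 (9, 22, 25, 23)
[320.48916018 215.03511835] [320.64918207 205.19437713] cap radius px [12.18139675  2.4408117 ]
cup [522.65971673 -70.52569632  66.        ] [529.66699519 327.54763313] tick [505.54191585 -70.69160635  30.        ]
```

View pics/c1.png

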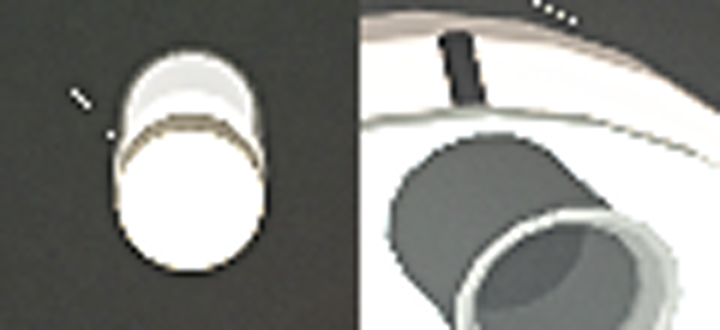

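>>> play_rows(
  series=[
    [-0.004,0,-0.007,-0.008,0.002,0.006,0.06],
    [0,0.04,0,0,0,0,0.06],
    [0,0.04,0,0,0,0,0.06],
    [0,0.03,0,0,0,0,0.06],
    [0,0.02,0,0,0,0,0.06],
    [0,0,0,0,0,0,0.06],
  ],
)

```text
clock: 2.55
position: [475.1, -278.6, 85.6]
ee_rot: [0.447, 0.552, -0.549, -0.441]
contact_force: [-0.2, -0.1, -0.5]
gripper_width: 60.1
```

```bash
python3 - <<'E'
from h import *
to(465.5,-282.2,27,101.8)
im=snap('wrist','w2')
print([proj('w2',(465.5,-282.2,h)).round(1) for h in (52,38,0)])
im=cv2.imread('pics/w2.png');m=cv2.inRange(im[100:420,250:400],(215,)*3,(255,)*3)
for k in cv2.findContours(m,0,2)[0]:
    if cv2.contourArea(k)>100: (u,v),r=cv2.minEnclosingCircle(k);print(u+250,v+100,r,ray('w2',u+250,v+100,52).round(1))
E
```

```text
t 2.55 pos [ 475.1 -278.6   85.6] yaw 102.24 down [ 0.009 -0.003 -1.   ] F [-0.2 -0.1 -0.5] w 60.1 j6 -1.12
delta tool mm [-1.2 58.5 10.6]
rotvec [ 0.008  0.008 -0.005]
[array([323.5, 257.1]), array([323.7, 247.4]), array([324.1, 226.3])]
267.935583114624 402.32208251953125 16.436548233032227 [ 565.8 -295.1   52. ]
272.5 378.5 19.039531707763672 [ 547.7 -295.3   52. ]
324.75 255.5 20.256271362304688 [ 464.5 -281.8   52. ]
326.2456359863281 233.54360961914062 23.679487228393555 [ 452.5 -283.6   52. ]
```

>>> play_rows(
  series=[
    [-0.001,0,0.01,0.008,0.008,-0.005,0.06],
    [0,0,0,0,0,0,0.06],
    [0,0.01,0,0,0,0,0.06],
  ],
)

```text
clock: 2.9
position: [470.4, -282.6, 81.3]
ee_rot: [0.449, 0.551, -0.548, -0.441]
contact_force: [-0.5, 0.0, 0.0]
gripper_width: 59.8
```

```bash
python3 - <<'E'
from h import *
to(464.7,-281.9,27,101.8)
E
```

```text
t 2.9 pos [ 470.4 -282.6   81.3] yaw 101.97 down [ 0.011 -0.004 -1.   ] F [-0.5  0.   0. ] w 59.8 j6 -1.12
delta tool mm [ 2.2 54.2  6. ]
rotvec [ 0.01   0.003 -0.006]
```

>>> play_rows(
  series=[
    [0.002,0.01,0.006,0.02,0,-0.012,0.06],
    [0.001,0.012,0.003,0.01,0,-0.006,0.06],
    [0,0,0,0.01,0,-0.006,0.06],
  ],
)

```text
clock: 3.2
position: [459.3, -281.2, 57.6]
ee_rot: [-0.433, -0.545, 0.554, 0.458]
contact_force: [0.1, -0.9, -1.5]
gripper_width: 59.9
```

```bash
python3 - <<'E'
from h import *
to(464.7,-281.9,27,101.8)
E
```

```text
t 3.2 pos [ 459.3 -281.2   57.6] yaw 101.89 down [-0.036  0.013 -0.999] F [ 0.1 -0.9 -1.5] w 59.9 j6 -1.11
delta tool mm [-2.4 30.4 -6.1]
rotvec [-0.032  0.002  0.02 ]
```

>>> play_rows(
  series=[
    [-0.001,0,-0.003,-0.016,0,0.01,0.06],
    [0,0,0,0,0,0,0.06],
    [0,0,0,0,0,0,0.06],
  ],
)

```text
clock: 3.5
position: [463.2, -282.0, 56.9]
ee_rot: [-0.439, -0.547, 0.552, 0.451]
contact_force: [0.3, -0.2, -0.4]
gripper_width: 59.7
```

```bash
python3 - <<'E'
from h import *
to(464.7,-281.9,27,101.8)
E
```

```text
t 3.5 pos [ 463.2 -282.    56.9] yaw 101.91 down [-0.018  0.006 -1.   ] F [ 0.3 -0.2 -0.4] w 59.7 j6 -1.11
delta tool mm [-0.5 29.8 -2. ]
rotvec [-0.016  0.002  0.009]
```

>>> play_rows(
  series=[
    [0,0,-0.001,-0.016,0,0.009,0.06],
    [0,0,0,0,0,0,0.06],
    [0,0.012,0,0,0,0,0.06],
    [0,0.012,0,0,0,0,0.06],
    [0,0,0,0,0,0,0.06],
    [0,0,0,0,0,0,0.06],
  ],
)

```text
clock: 4.1
position: [464.3, -281.7, 31.1]
ee_rot: [0.446, 0.55, -0.549, -0.445]
contact_force: [0.1, 0.3, -0.6]
gripper_width: 60.2
```

```bash
python3 - <<'E'
from h import *
to(464.7,-281.9,27,101.8)
E
```

```text
t 4.1 pos [ 464.3 -281.7   31.1] yaw 101.93 down [ 0.002 -0.    -1.   ] F [ 0.1  0.3 -0.6] w 60.2 j6 -1.12
delta tool mm [-0.3  4.1 -0.3]
rotvec [ 0.002  0.002 -0.001]
```

Well aligned. Going down the last 4 mm and closing.

>>> play_rows(
  series=[
    [0,0.0035,0,0,0,0,0.05],
    [0,0,0,0,0,0,0.035],
    [0,0,0,0,0,0,0.02],
    [0,0,0,0,0,0,0.01],
    [0,0,0,0,0,0,0.01],
    [0,0,0,0,0,0,0.01],
    [0,0,0,0,0,0,0.01],
  ],
)

```text
clock: 4.8
position: [464.9, -281.8, 27.7]
ee_rot: [0.446, 0.55, -0.549, -0.444]
contact_force: [0.6, 0.1, 0.0]
gripper_width: 20.3
```

>>> play_rows(
  series=[
    [0,-0.03,0,0,0,0,0.01],
    [0,-0.03,0,0,0,0,0.01],
    [0,-0.03,0,0,0,0,0.01],
    [0,-0.03,0,0,0,0,0.01],
    [0,0,0,0,0,0,0.01],
    [0,0,0,0,0,0,0.01],
  ],
)

```text
clock: 5.4
position: [463.3, -281.5, 150.9]
ee_rot: [0.445, 0.549, -0.549, -0.446]
contact_force: [-0.3, 0.1, -1.0]
gripper_width: 20.3
```

```bash
python3 - <<'E'
from h import *
to(525.3,-69.8,130,101.8)
snap('wrist','w3')
E
```

```text
t 5.4 pos [ 463.3 -281.5  150.9] yaw 101.89 down [-0.     0.001 -1.   ] F [-0.3  0.1 -1. ] w 20.3 j6 -1.12
delta tool mm [ 194.4   21.  -104.3]
rotvec [-0.     0.002  0.001]
```

View pics/w3.png

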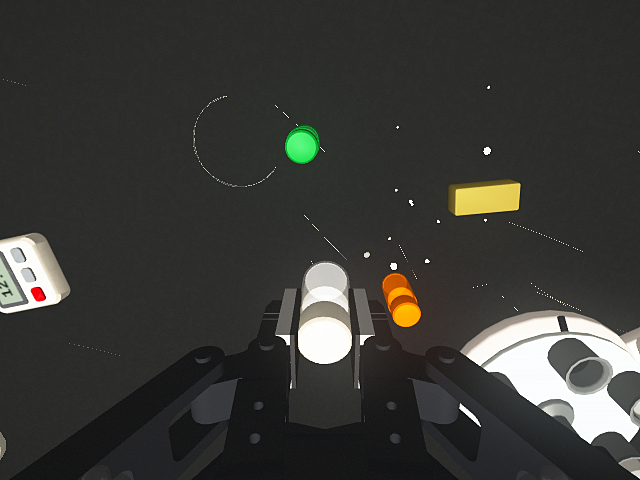

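The vial is held upright (opening 20.3 mm on the 22 mm cap), with its cap at (325,340). Neighbours are undisturbed, and the empty cup is at (588,375).

```bash
python3 - <<'E'
from h import *
s=read_state();p=s['position']
print('cap',ray('w3',325.5,340,p[2]-27.5+52)-p, 'foot',ray('w3',326,280,p[2]-27.5)-p, proj('w3',p+[0,0,24.5]),proj('w3',p-[0,0,27.5]))
im=cv2.imread('pics/w3.png')
print('cup',ray('w3',588,375,66),proj('w3',(525.3,-69.8,66)))
E
```

```text
cap [-0.71801074 -0.29259788 24.5       ] foot [ -0.64277007   0.16329448 -27.5       ] [325.8643565  341.72101788] [325.43017595 281.05182532]
cup [527.03426462 -65.2380716   66.        ] [583.3573977  372.12144815]
```

>>> play_rows(
  series=[
    [0.024,0,-0.013,0,0,0,0.01],
    [0.024,0,-0.013,0,0,0,0.01],
    [0.024,0,-0.013,0,0,0,0.01],
    [0.024,0,-0.013,0,0,0,0.01],
    [0.024,0,-0.013,0,0,0,0.01],
    [0.024,0,-0.013,0,0,0,0.01],
    [0.024,0,-0.013,0,0,0,0.01],
    [0,0,0,0,0,0,0.01],
    [0,0,0,0,0,0,0.01],
  ],
)

```text
clock: 6.35
position: [514.0, -92.1, 139.3]
ee_rot: [-0.44, -0.544, 0.553, 0.452]
contact_force: [0.6, -0.1, 0.3]
gripper_width: 20.6
```

```bash
python3 - <<'E'
from h import *
to(525.3,-69.8,120,101.8)
E
```

```text
t 6.35 pos [514.  -92.1 139.3] yaw 101.71 down [-0.021  0.001 -1.   ] F [ 0.6 -0.1  0.3] w 20.6 j6 -1.5
delta tool mm [ 19.5  19.1 -16. ]
rotvec [-0.021 -0.002  0.005]
```

>>> play_rows(
  series=[
    [0,0,-0.002,-0.02,0,0.005,0.01],
    [0,0,0,0,0,0,0.01],
    [0,0,0,0,0,0,0.01],
  ],
)

```text
clock: 6.65
position: [514.6, -93.5, 137.7]
ee_rot: [-0.446, -0.547, 0.549, 0.448]
contact_force: [-0.8, 0.3, 0.5]
gripper_width: 20.7
```

```bash
python3 - <<'E'
from h import *
to(525.3,-69.8,120,101.8)
snap('wrist','w4'); p=proj('w4',(525.3,-69.8,66)); print(p); im=cv2.imread('pics/w4.png')
x0,y0=int(p[0])-60,int(p[1])-50
for q,c in(((525.3,-69.8,66),(0,0,255)),((527,-67.5,66),(0,255,0))):
    u=proj('w4',q); cv2.circle(im,tuple(int(t) for t in u.round()),0,c,-1)
x0=max(0,min(x0,520));y0=max(0,min(y0,380));print(x0,y0)
cv2.imwrite('pics/c4.png',cv2.resize(im[y0:y0+100,x0:x0+120],None,fx=6,fy=6,interpolation=cv2.INTER_NEAREST))
E
```

```text
t 6.65 pos [514.6 -93.5 137.7] yaw 101.58 down [-0.003 -0.001 -1.   ] F [-0.8  0.3  0.5] w 20.7 j6 -1.5
delta tool mm [ 21.1  17.7 -15.2]
rotvec [-0.003 -0.004 -0.   ]
[358.55258804 271.77370496]
298 221
```

View pics/c4.png

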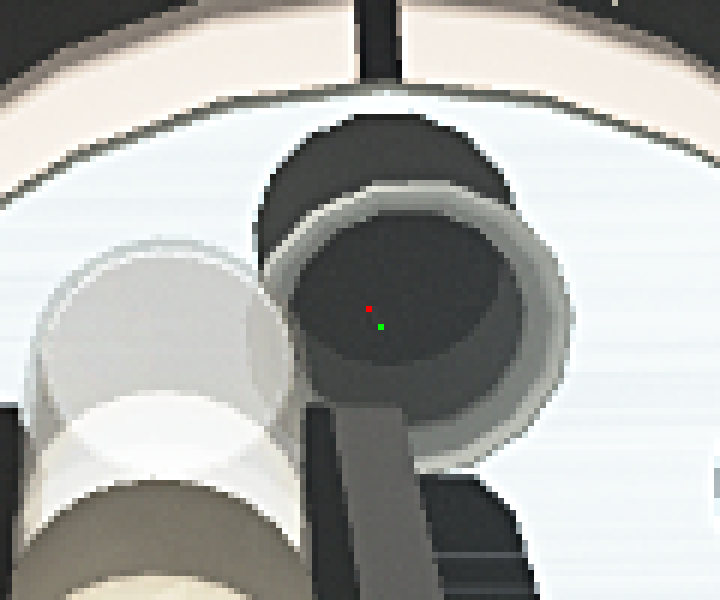

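The crop shows the rim outline centred at about (411,328), with left edge 250, right 573, top 182 and bottom 475. That is image pixel (366.5,275.7). The red estimate sits about 8 px left of it, so I'm using this closer measurement.

```bash
python3 - <<'E'
from h import *
c=ray('w4',298+411/6,221+328/6,66); print(c, 'tick',ray('w4',298+380/6,221+42/6,30))
print('rimw',ray('w4',298+573/6,221+328/6,66)-ray('w4',298+250/6,221+328/6,66),'rimh',ray('w4',298+411/6,221+182/6,66)-ray('w4',298+411/6,221+475/6,66))
s=read_state(); p=s['position']
print('foot seen at', ray('w4',298+167/6,221+358/6,p[2]-27.5)-p)
to(*c[:2],110,101.8)
E
```

```text
[526.94301906 -64.15575867  66.        ] tick [506.6741298  -68.85591206  30.        ]
rimw [-6.94272014e+00  3.39808215e+01  2.84217094e-14] rimh [-33.56655577  -8.14064749   0.        ]
foot seen at [  0.19409212  -0.08528983 -27.5       ]
t 6.7 pos [514.6 -93.5 137.7] yaw 101.57 down [-0.003 -0.001 -1.   ] F [-0.4 -0.4 -0.5] w 20.6 j6 -1.5
delta tool mm [ 26.3  27.7 -18.1]
rotvec [-0.003 -0.004  0.   ]
```

>>> play_rows(
  series=[
    [0.013,0,-0.009,0,-0.002,0,0.01],
    [0.013,0,-0.009,0,-0.002,0,0.01],
    [0,0,0,0,0,0,0.01],
    [0,0.015,0,0,0,0,0.01],
    [0,0.012,0,0,0,0,0.01],
    [0,0,0,0,0,0,0.01],
    [0,0,0,0,0,0,0.01],
  ],
)

```text
clock: 7.4
position: [529.4, -61.5, 110.6]
ee_rot: [-0.446, -0.549, 0.549, 0.446]
contact_force: [0.5, -0.6, -0.6]
gripper_width: 20.1
```

```bash
python3 - <<'E'
from h import *
to(526.8,-65,102,101.8)
E
```

```text
t 7.4 pos [529.4 -61.5 110.6] yaw 101.84 down [-0.    -0.001 -1.   ] F [ 0.5 -0.6 -0.6] w 20.1 j6 -1.55
delta tool mm [-2.9  8.6  3.2]
rotvec [-0.     0.001 -0.   ]
```

>>> play_rows(
  series=[
    [-0.003,0,0.003,0,0,0,0.01],
    [0,0,0,0,0,0,0.01],
    [0,0.008,0,0,0,0,0.01],
    [0,0,0,0,0,0,0.01],
    [0,0,0,0,0,0,0.01],
  ],
)

```text
clock: 7.9
position: [527.6, -65.7, 103.3]
ee_rot: [0.447, 0.549, -0.548, -0.445]
contact_force: [0.8, -0.2, 0.4]
gripper_width: 20.7
```

```bash
python3 - <<'E'
from h import *
to(526.8,-65,98,101.8)
snap('wrist','w5');snap('side','s5');snap('scene','c5'); 
P=read_state()['position']; tiles=[]
for f in('w5','c5','s5'):
    im=cv2.imread(f'pics/{f}.png'); p=proj(f,(P[0],P[1],66)); w=(60 if f=='w5' else 26); x,y=int(p[0])-w,int(p[1])-w; x=max(x,0)
    t=im[y:y+2*w,x:x+2*w]; print(f,p.round(1),x,y,t.shape,480/w if f=='w5' else 300/(2*w))
    tiles.append(cv2.resize(t,(480,480) if f=='w5' else (300,300),interpolation=cv2.INTER_CUBIC))
c=np.zeros((600,780,3),np.uint8);c[:480,:480]=tiles[0];c[:300,480:]=tiles[1];c[300:,480:]=tiles[2];cv2.imwrite('pics/m5.png',c)
E
```

```text
t 7.9 pos [527.6 -65.7 103.3] yaw 101.81 down [ 0.002 -0.    -1.   ] F [ 0.8 -0.2  0.4] w 20.7 j6 -1.55
delta tool mm [0.8 5.3 0.6]
rotvec [ 0.002  0.    -0.001]
w5 [326.2 272.1] 266 212 (120, 120, 3) 8.0
c5 [336.7 255. ] 310 228 (52, 52, 3) 5.769230769230769
s5 [321.1 246.7] 295 220 (52, 52, 3) 5.769230769230769
```

View pics/m5.png

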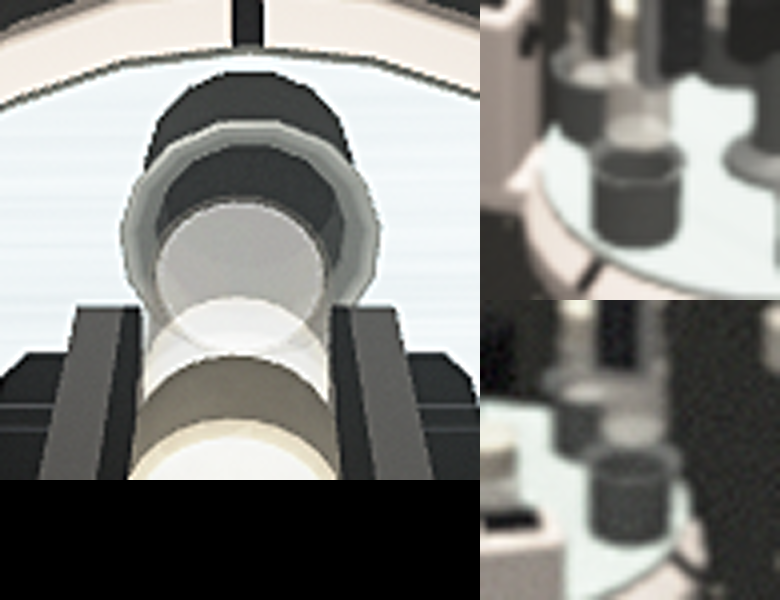

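The wrist tile (4x) shows the rim from x=122 to 378 (centre 250, width 37 mm as expected) with its top at y=120. The foot is centred at x=241, so it needs about +1.3 mm along tool x. I'll check the radial direction from the rim's top edge.

```bash
python3 - <<'E'
from h import *
P=read_state()['position']
a=np.linspace(0,2*np.pi,90)
for z,r,d in((66,18.5,'rim'),(P[2]-27.5,12,'foot')):
    q=np.array([(proj('w5',(P[0]+r*np.cos(t),P[1]+r*np.sin(t),z))-[266,212])*4 for t in a]);print(d,'pred left,top,right,bottom',q.min(0).round(),q.max(0).round())
u=np.array([.979,.2045,0])
print('px per mm inward',(proj('w5',(P[0],P[1],66)+u*5)-proj('w5',(P[0],P[1],66)))*4/5)
E
```

```text
rim pred left,top,right,bottom [104. 111.] [378. 362.]
foot pred left,top,right,bottom [148. 186.] [335. 355.]
px per mm inward [-0.00993804  6.71856338]
```

>>> play_rows(
  series=[
    [0.0013,0,0.0003,0,0,0,0.01],
    [0,0,0,0,0,0,0.01],
    [0,0.003,0,0,0,0,0.01],
    [0,0.003,0,0,0,0,0.01],
    [0,0.003,0,0,0,0,0.01],
    [0,0,0,0,0,0,0.01],
  ],
)

```text
clock: 8.65
position: [527.0, -64.1, 93.7]
ee_rot: [0.447, 0.549, -0.548, -0.445]
contact_force: [-0.3, 0.5, 0.1]
gripper_width: 20.3
```

```bash
python3 - <<'E'
from h import *
to(528.7,-64.2,85,101.8)
E
```

```text
t 8.65 pos [527.  -64.1  93.7] yaw 101.82 down [ 0.003 -0.    -1.   ] F [-0.3  0.5  0.1] w 20.3 j6 -1.55
delta tool mm [-0.4  8.7 -1.6]
rotvec [ 0.003  0.    -0.001]
```

>>> play_rows(
  series=[
    [0,0.002,0,0,0,0,0.01],
    [0,0.002,0,0,0,0,0.01],
    [0,0,0,0,0,0,0.01],
  ],
)

```text
clock: 8.95
position: [527.0, -64.2, 89.1]
ee_rot: [0.447, 0.549, -0.548, -0.445]
contact_force: [-0.3, -1.0, -0.6]
gripper_width: 20.4
```

>>> play_rows(
  series=[
    [0,0.0015,0,0,0,0,0.01],
    [0,0.0015,0,0,0,0,0.01],
    [0,0,0,0,0,0,0.01],
  ],
)

```text
clock: 9.25
position: [527.0, -64.2, 85.9]
ee_rot: [0.447, 0.549, -0.548, -0.445]
contact_force: [-0.0, 0.6, -0.1]
gripper_width: 20.3
```

>>> play_rows(
  series=[
    [0,0.001,0,0,0,0,0.01],
    [0,0.001,0,0,0,0,0.01],
    [0,0,0,0,0,0,0.01],
  ],
)

```text
clock: 9.55
position: [527.1, -64.2, 83.9]
ee_rot: [0.447, 0.549, -0.548, -0.445]
contact_force: [-0.0, -0.3, -1.0]
gripper_width: 20.3
```

>>> play_rows(
  series=[
    [0,0.001,0,0,0,0,0.01],
    [0,0.001,0,0,0,0,0.01],
    [0,0,0,0,0,0,0.01],
  ],
)

```text
clock: 9.85
position: [527.2, -64.2, 81.8]
ee_rot: [0.447, 0.549, -0.548, -0.445]
contact_force: [-0.5, 0.0, -0.6]
gripper_width: 20.5
```

>>> play_rows(
  series=[
    [0,0.001,0,0,0,0,0.01],
    [0,0,0,0,0,0,0.01],
  ],
)

```text
clock: 10.05
position: [527.2, -64.2, 80.7]
ee_rot: [0.447, 0.549, -0.548, -0.445]
contact_force: [-0.4, 0.2, -0.2]
gripper_width: 20.7
```

>>> play_rows(
  series=[
    [0,0.001,0,0,0,0,0.01],
    [0,0.0007,0,0,0,0,0.01],
    [0,0,0,0,0,0,0.01],
  ],
)

```text
clock: 10.35
position: [527.2, -64.2, 78.8]
ee_rot: [0.447, 0.549, -0.548, -0.445]
contact_force: [-0.4, 0.1, 0.5]
gripper_width: 20.2
```

>>> play_rows(
  series=[
    [0,0.0007,0,0,0,0,0.01],
    [0,0,0,0,0,0,0.01],
  ],
)

```text
clock: 10.55
position: [527.2, -64.2, 78.0]
ee_rot: [0.447, 0.549, -0.548, -0.445]
contact_force: [-0.1, -0.8, -1.0]
gripper_width: 20.5
```

>>> play_rows(
  series=[
    [0,0.0007,0,0,0,0,0.01],
    [0,0,0,0,0,0,0.01],
  ],
)

```text
clock: 10.75
position: [527.2, -64.2, 77.3]
ee_rot: [0.447, 0.549, -0.548, -0.445]
contact_force: [-0.5, 0.1, 0.1]
gripper_width: 20.6
```

>>> play_rows(
  series=[
    [0,0.0007,0,0,0,0,0.01],
    [0,0,0,0,0,0,0.01],
  ],
)

```text
clock: 10.95
position: [527.3, -64.2, 76.6]
ee_rot: [0.447, 0.549, -0.548, -0.445]
contact_force: [0.1, -0.9, -0.3]
gripper_width: 20.3
```

>>> play_rows(
  series=[
    [0,0.0008,0,0,0,0,0.01],
    [0,0,0,0,0,0,0.01],
  ],
)

```text
clock: 11.15
position: [527.3, -64.2, 75.7]
ee_rot: [0.447, 0.549, -0.548, -0.445]
contact_force: [0.6, -0.2, -0.7]
gripper_width: 20.7
```

>>> play_rows(
  series=[
    [0,0.0008,0,0,0,0,0.01],
    [0,0,0,0,0,0,0.01],
  ],
)

```text
clock: 11.35
position: [527.4, -64.2, 74.9]
ee_rot: [0.447, 0.55, -0.548, -0.445]
contact_force: [0.1, -0.2, 0.4]
gripper_width: 20.7
```

>>> play_rows(
  series=[
    [0,0.0008,0,0,0,0,0.01],
    [0,0,0,0,0,0,0.01],
  ],
)

```text
clock: 11.55
position: [527.5, -64.2, 74.6]
ee_rot: [0.447, 0.55, -0.548, -0.445]
contact_force: [-0.4, 0.0, 1.2]
gripper_width: 20.3
```

>>> play_rows(
  series=[
    [0,0.0008,0,0,0,0,0.01],
    [0,0.0008,0,0,0,0,0.01],
  ],
)

```text
clock: 11.75
position: [527.7, -64.3, 73.9]
ee_rot: [0.447, 0.55, -0.548, -0.444]
contact_force: [-2.3, 0.2, 6.1]
gripper_width: 20.2
```

>>> play_rows(
  series=[
    [0,0.001,0,0,0,0,0.01],
    [0,0.001,0,0,0,0,0.01],
  ],
)

```text
clock: 11.95
position: [527.8, -64.4, 73.5]
ee_rot: [0.447, 0.55, -0.549, -0.444]
contact_force: [-3.4, 0.6, 7.6]
gripper_width: 20.1
```

>>> play_rows(
  series=[
    [0,0.0012,0.0004,0.003,0,0,0.01],
    [0,0.0013,0.0003,0.002,0,0,0.01],
  ],
)

```text
clock: 12.15
position: [527.9, -64.4, 73.0]
ee_rot: [-0.446, -0.549, 0.55, 0.444]
contact_force: [-2.9, 0.3, 8.1]
gripper_width: 20.5
```

```bash
python3 - <<'E'
from h import *
to(527.1,-64.2,70,101.8)
E
```

```text
t 12.15 pos [527.9 -64.4  73. ] yaw 101.99 down [ 0.001 -0.003 -1.   ] F [-2.9  0.3  8.1] w 20.5 j6 -1.55
delta tool mm [0.4 3.  0.7]
rotvec [ 0.001  0.003 -0.003]
```

>>> play_rows(
  series=[
    [0,0.0014,0.0004,0.0,0,0,0.01],
    [0,0.0014,0.0004,0.0,0,0,0.01],
    [0,0.0014,0.0004,0.0,0,0,0.01],
  ],
)

```text
clock: 12.45
position: [527.8, -64.5, 72.2]
ee_rot: [0.447, 0.55, -0.55, -0.443]
contact_force: [-3.1, 0.5, 9.3]
gripper_width: 20.6
```

>>> play_rows(
  series=[
    [0,0.0015,0.0004,0.0,0,0,0.01],
    [0,0.0015,0.0004,0.0,0,0,0.01],
    [0,0.0015,0.0004,0.0,0,0,0.01],
  ],
)

```text
clock: 12.75
position: [527.8, -64.5, 71.4]
ee_rot: [0.447, 0.551, -0.55, -0.441]
contact_force: [-2.6, 1.5, 9.7]
gripper_width: 20.5
```

>>> play_rows(
  series=[
    [0,0.0017,0.0004,0.0,0.002,0,0.01],
    [0,0.0017,0.0004,0.0,0.002,0,0.01],
    [0,0.0017,0.0004,0.0,0,0,0.01],
  ],
)

```text
clock: 13.05
position: [527.7, -64.6, 70.4]
ee_rot: [0.449, 0.551, -0.548, -0.441]
contact_force: [-3.5, 1.3, 9.8]
gripper_width: 20.5
```

```bash
python3 - <<'E'
from h import *
to(527.1,-64.2,70,101.8)
E
```

```text
t 13.05 pos [527.7 -64.6  70.4] yaw 102.08 down [ 0.011 -0.004 -1.   ] F [-3.5  1.3  9.8] w 20.5 j6 -1.55
delta tool mm [0.5 0.3 0.6]
rotvec [ 0.01   0.005 -0.006]
```

>>> play_rows(
  series=[
    [0,0.0018,0.0002,0.006,0,-0.003,0.01],
    [0,0.0018,0.0002,0.003,0,0,0.01],
  ],
)

```text
clock: 13.25
position: [528.0, -64.6, 69.7]
ee_rot: [-0.446, -0.55, 0.55, 0.442]
contact_force: [-2.9, 1.3, 11.0]
gripper_width: 20.2
```

>>> play_rows(
  series=[
    [0,0.0018,0.0002,0.002,0,0,0.01],
    [0,0.0018,0.0002,0.0,0,0,0.01],
  ],
)

```text
clock: 13.45
position: [528.0, -64.6, 69.1]
ee_rot: [-0.446, -0.55, 0.551, 0.442]
contact_force: [-3.8, 1.0, 10.8]
gripper_width: 20.5
```

>>> play_rows(
  series=[
    [0,0.0019,0.0003,0.0,0,0,0.01],
    [0,0.0019,0.0003,0.0,0,0,0.01],
  ],
)

```text
clock: 13.65
position: [528.0, -64.7, 68.5]
ee_rot: [-0.446, -0.55, 0.551, 0.441]
contact_force: [-4.0, 1.3, 11.7]
gripper_width: 19.8
```

>>> play_rows(
  series=[
    [0,0.002,0.0003,0.0,0,0,0.01],
  ],
)

```text
clock: 13.75
position: [528.0, -64.7, 68.2]
ee_rot: [-0.446, -0.551, 0.551, 0.44]
contact_force: [-4.3, 1.9, 12.1]
gripper_width: 20.3
```

>>> play_rows(
  series=[
    [0,0.002,0.0003,0.0,0,0,0.01],
  ],
)

```text
clock: 13.85
position: [528.0, -64.7, 67.9]
ee_rot: [-0.446, -0.551, 0.551, 0.44]
contact_force: [-4.9, 1.1, 13.2]
gripper_width: 20.6
```

>>> play_rows(
  series=[
    [0,0.0021,0.0003,0.0,0,0,0.01],
  ],
)

```text
clock: 13.95
position: [528.0, -64.8, 67.7]
ee_rot: [0.446, 0.551, -0.551, -0.439]
contact_force: [-4.7, 1.4, 14.8]
gripper_width: 20.6
```

>>> play_rows(
  series=[
    [0,0.0021,0.0003,0.0,0,0,0.01],
  ],
)

```text
clock: 14.05
position: [528.1, -64.8, 67.7]
ee_rot: [0.446, 0.552, -0.551, -0.438]
contact_force: [-4.2, 1.2, 15.8]
gripper_width: 20.7
```

The force climbed to 15.8 N with no further travel. Total travel from first contact was about 7.1 mm, which matches 5 mm of seat plus 2 mm of pad, so the seat is home. Releasing.

>>> play_rows(
  series=[
    [0,0,0,0,0,0,0.01],
    [0,0,0,0,0,0,0.025],
    [0,0,0,0,0,0,0.035],
    [0,0,0,0,0,0,0.045],
    [0,0,0,0,0,0,0.045],
  ],
)

```text
clock: 14.55
position: [527.9, -64.6, 68.4]
ee_rot: [0.447, 0.552, -0.551, -0.438]
contact_force: [-0.9, -0.4, 0.2]
gripper_width: 45.0
```

>>> play_rows(
  series=[
    [0,-0.015,0,0,0,0,0.045],
    [0,-0.025,0,0,0,0,0.045],
    [0,-0.025,0,0,0,0,0.045],
    [0,-0.015,0,0,0,0,0.045],
    [0,0,0,0,0,0,0.045],
    [0,0,0,0,0,0,0.045],
  ],
)

```text
clock: 15.15
position: [525.8, -64.4, 147.6]
ee_rot: [-0.445, -0.55, 0.553, 0.44]
contact_force: [-0.7, -0.1, -0.7]
gripper_width: 45.1
```

```bash
python3 - <<'E'
from h import *
c=np.array([526.9,-64.6])+66*np.array([.979,.2045]); print(c)
to(*c,140,101.8)
snap('wrist','w6')
E
```

```text
[591.514 -51.103]
t 15.15 pos [525.8 -64.4 147.6] yaw 102.48 down [ 0.003 -0.007 -1.   ] F [-0.7 -0.1 -0.7] w 45.1 j6 -1.55
delta tool mm [ -1.2   7.8 -67. ]
rotvec [ 0.002  0.012 -0.008]
```

View pics/w6.png

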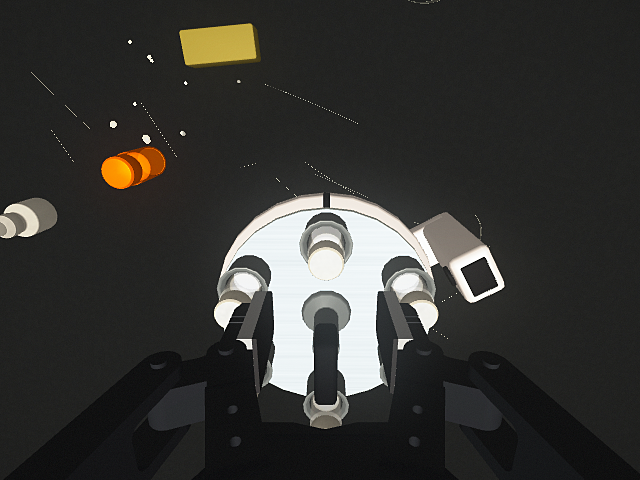

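The vial stands upright and centred in its cup at (326,262). The bar grip is at (326,360), in line with the tool, and the reader is to the right, i.e. clockwise. Moving over the hub.

>>> play_rows(
  series=[
    [0,-0.002,-0.02,0.002,0.012,-0.008,0.045],
    [0,-0.002,-0.02,0,0,0,0.045],
    [0,0,-0.015,0,0,0,0.045],
    [0,0,-0.009,0,0,0,0.045],
    [0,0,0,0,0,0,0.045],
    [0,0,0,0,0,0,0.045],
  ],
)

```text
clock: 15.8
position: [585.8, -51.2, 143.4]
ee_rot: [-0.442, -0.545, 0.552, 0.451]
contact_force: [-0.1, -0.9, 0.6]
gripper_width: 44.8
```

```bash
python3 - <<'E'
from h import *
to(591.5,-51.1,87,101.8)
E
```

```text
t 15.8 pos [585.8 -51.2 143.4] yaw 101.69 down [-0.015 -0.001 -1.   ] F [-0.1 -0.9  0.6] w 44.8 j6 -1.55
delta tool mm [-1.2 56.3 -6.4]
rotvec [-0.015 -0.002  0.003]
```

>>> play_rows(
  series=[
    [-0.001,0,-0.005,-0.014,0,0.003,0.045],
    [0,0,0,0,0,0,0.045],
    [0,0.015,0,0,0,0,0.045],
    [0,0,0,0,0,0,0.045],
    [0,0,0,0,0,0,0.045],
  ],
)

```text
clock: 16.3
position: [589.3, -51.8, 128.7]
ee_rot: [-0.447, -0.548, 0.549, 0.446]
contact_force: [-1.7, -0.2, 0.0]
gripper_width: 44.8
```

```bash
python3 - <<'E'
from h import *
to(591.5,-51.1,87,101.8)
E
```

```text
t 16.3 pos [589.3 -51.8 128.7] yaw 101.68 down [-0.    -0.001 -1.   ] F [-1.7 -0.2  0. ] w 44.8 j6 -1.55
delta tool mm [ 0.2 41.7 -2.3]
rotvec [-0.    -0.002 -0.001]
```

>>> play_rows(
  series=[
    [0,0,-0.002,0,-0.002,0,0.045],
    [0,0,0,0,0,0,0.045],
    [0,0.013,0,0,0,0,0.045],
    [0,0.013,0,0,0,0,0.045],
    [0,0.008,0,0,0,0,0.045],
    [0,0,0,0,0,0,0.045],
    [0,0,0,0,0,0,0.045],
  ],
)

```text
clock: 17.0
position: [591.5, -51.4, 92.7]
ee_rot: [-0.446, -0.549, 0.549, 0.446]
contact_force: [-0.1, 0.3, 0.4]
gripper_width: 45.1
```

```bash
python3 - <<'E'
from h import *
to(591.5,-51.1,87,101.8)
E
```

```text
t 17.0 pos [591.5 -51.4  92.7] yaw 101.81 down [ 0.001 -0.001 -1.   ] F [-0.1  0.3  0.4] w 45.1 j6 -1.55
delta tool mm [ 0.3  5.7 -0.1]
rotvec [ 0.001  0.    -0.001]
```

>>> play_rows(
  series=[
    [0,0.004,0,0,0,0,0.045],
    [0,0,0,0,0,0,0.03],
    [0,0,0,0,0,0,0.02],
    [0,0,0,0,0,0,0.008],
    [0,0,0,0,0,0,0.005],
    [0,0,0,0,0,0,0.005],
    [0,0,0,0,0,0,0.005],
  ],
)

```text
clock: 17.7
position: [591.5, -49.7, 88.8]
ee_rot: [0.446, 0.55, -0.548, -0.445]
contact_force: [-0.9, 0.5, -0.2]
gripper_width: 13.0
```

```bash
python3 - <<'E'
from h import *
to(591.5,-51.1,88,101.8); print(read_state()['wrist_torque'])
E
```

```text
t 17.7 pos [591.5 -49.7  88.8] yaw 101.87 down [ 0.001  0.001 -1.   ] F [-0.9  0.5 -0.2] w 13.0 j6 -1.55
delta tool mm [-1.4  0.8  0.3]
rotvec [0.002 0.001 0.001]
[0.00265931 0.00290431 0.05084424]
```

>>> play_rows(
  series=[
    [0,-0.0002,0,0,0.05,0,0.005],
    [0,-0.0002,0,0,0.06,0,0.005],
    [0,-0.0002,0,0,0.06,0,0.005],
    [0,-0.0002,0,0,0.06,0,0.005],
  ],
)

```text
clock: 18.1
position: [591.4, -49.6, 88.8]
ee_rot: [0.506, 0.494, -0.493, -0.506]
contact_force: [0.4, 0.7, -2.3]
gripper_width: 13.2
```

```bash
python3 - <<'E'
from h import *
to(591.5,-49.7,88.8,41.8); print(read_state()['wrist_torque'])
E
```

```text
t 18.1 pos [591.4 -49.6  88.8] yaw 88.57 down [ 0.001  0.001 -1.   ] F [ 0.4  0.7 -2.3] w 13.2 j6 -1.78
delta tool mm [-0.1  0.  -0.1]
rotvec [0.    0.816 0.001]
[ 0.09124636 -0.06471772  0.40999764]
```

>>> play_rows(
  series=[
    [0,-0.0002,0,0,0.07,0,0.005],
    [0,-0.0002,0,0,0.07,0,0.005],
    [0,-0.0002,0,0,0.07,0,0.005],
    [0,-0.0002,0,0,0.07,0,0.005],
    [0,-0.0002,0,0,0.07,0,0.005],
    [0,-0.0002,0,0,0.07,0,0.005],
    [0,-0.0002,0,0,0.07,0,0.005],
    [0,-0.0002,0,0,0.07,0,0.005],
    [0,-0.0002,0,0,0.07,0,0.005],
    [0,-0.0002,0,0,0.07,0,0.005],
  ],
)

```text
clock: 19.1
position: [591.7, -49.0, 88.9]
ee_rot: [-0.648, -0.283, 0.283, 0.648]
contact_force: [-0.0, -0.5, -1.3]
gripper_width: 12.8
```

```bash
python3 - <<'E'
from h import *
to(591.5,-49.7,88.8,41.8); print(read_state()['wrist_torque'])
E
```

```text
t 19.1 pos [591.7 -49.   88.9] yaw 47.19 down [ 0.     0.001 -1.   ] F [-0.  -0.5 -1.3] w 12.8 j6 -2.51
delta tool mm [-0.6  0.1 -0.3]
rotvec [-0.     0.094  0.001]
[ 0.04525206 -0.06762104  0.08106643]
```

>>> play_rows(
  series=[
    [0,0,0,0,0.055,0,0.005],
    [0,0,0,0,0.035,0,0.005],
    [0,0,0,0,0,0,0.005],
    [0,0,0,0,0,0,0.005],
  ],
)

```text
clock: 19.5
position: [591.7, -49.0, 88.9]
ee_rot: [-0.66, -0.252, 0.252, 0.661]
contact_force: [-0.1, 0.9, -1.5]
gripper_width: 12.6
```

```bash
python3 - <<'E'
from h import *
to(591.5,-49.7,88.8,41.8); print(read_state()['wrist_torque'])
E
```

```text
t 19.5 pos [591.7 -49.   88.9] yaw 41.8 down [ 0.     0.001 -1.   ] F [-0.1  0.9 -1.5] w 12.6 j6 -2.6
delta tool mm [-0.7  0.1 -0.4]
rotvec [-0.001 -0.     0.001]
[0.02037525 0.03771473 0.07374652]
```

The yaw is now exactly 60° clockwise. Opening to 40 mm and rising.

>>> play_rows(
  series=[
    [0,0,0,0,0,0,0.02],
    [0,0,0,0,0,0,0.03],
    [0,0,0,0,0,0,0.04],
    [0,0,0,0,0,0,0.04],
    [0,-0.01,0,0,0,0,0.04],
    [0,-0.02,0,0,0,0,0.04],
    [0,-0.03,0,0,0,0,0.04],
    [0,-0.03,0,0,0,0,0.04],
    [0,-0.03,0,0,0,0,0.04],
    [0,-0.03,0,0,0,0,0.04],
  ],
)

```text
clock: 20.5
position: [589.6, -50.1, 243.8]
ee_rot: [-0.66, -0.25, 0.255, 0.661]
contact_force: [0.3, -0.1, -0.0]
gripper_width: 40.0
```

>>> play_rows(
  series=[
    [0,-0.01,0.03,0,0,0,0.04],
    [0,-0.01,0.03,0,0,0,0.04],
    [0,0,0.03,0,0,0,0.04],
    [0,0,0.02,0,0,0,0.04],
    [0,0,0,0,0,0,0.04],
    [0,0,0,0,0,0,0.04],
    [0,0,0,0,0,0,0.04],
  ],
)

```text
clock: 21.2
position: [517.6, 33.5, 277.8]
ee_rot: [0.661, 0.257, -0.247, -0.66]
contact_force: [0.0, 0.2, 0.3]
gripper_width: 40.2
```

```bash
python3 - <<'E'
from h import *
snap('wrist','w7');snap('scene','c7');snap('side','s7');to(600,0,200)
a=cv2.imread('pics/c7.png')[200:400,290:450];w=cv2.imread('pics/w7.png')
a0=cv2.imread('pics/scene0.png')[200:400,290:450]
f=lambda x:cv2.resize(x,(320,400),interpolation=cv2.INTER_CUBIC)
b=cv2.resize(w,(426,320)) 
s=cv2.resize(cv2.imread('pics/s7.png')[200:300,240:440],(426,213),interpolation=cv2.INTER_CUBIC)
c=np.zeros((540,746,3),np.uint8);c[:400,:320]=f(a);c[:320,320:]=b;c[320:533,320:]=s;cv2.imwrite('pics/m7.png',c)
E
```

```text
t 21.35 pos [517.6  33.3 277.1] yaw 41.73 down [ 0.014  0.003 -1.   ] F [-0.7  0.7 -0.8] w 39.7 j6 -2.79
delta tool mm [ 38.4  78.1 -79.2]
```

View pics/m7.png

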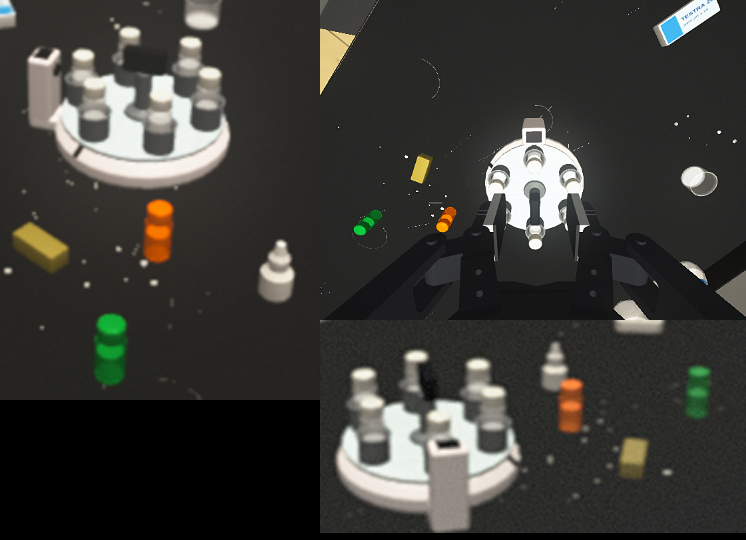

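The final views show all six cups full and a vial directly in front of the reader block. The bar is in line with the reader, the bystanders haven't moved and the arm is clear.

```bash
python3 -c "
from h import *
print(job_done())"
```

```text
the job is handed in; nothing more can be done
None
```

The job is handed in at about 21 s of the 51 s allowed, and my last checks raised no problem; the hand-in returns no verdict.

- **Seating:** I put the clear white-capped vial upright into the empty cup and pressed it down. The force rose to 15.8 N vertical, about 16.4 N in total, while travel stalled. Total travel after contact was about 7.1 mm, which matches the 5 mm seat stroke plus about 2 mm of pad. That is my only evidence the seat is home, since I had no direct reading of it.
- **Turning:** I gripped the hub bar and turned the wheel 60° clockwise by measured yaw, from 101.9° to 41.8°. I then let go and withdrew.
- **Last views:** The bar points at the reader, all six cups are filled and a vial stands in front of the reader. The dropper, eraser and the orange and green look-alikes look undisturbed, and the arm was touching nothing.

Two readings were less clean:
- **Cup position:** The first scene-camera estimate of the cup was about 5 mm off the closer wrist view. I used the wrist view, and the vial met no resistance going in.
- **Side force:** There was a side force of 3–5 N while pressing, and it dropped to under 1 N on release.

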